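# Unclip the dust cup of the crumb vacuum

## Robot

A 6-joint arm with a two-finger parallel gripper is mounted at the origin on a cart in front of the work surface, level with it; the furniture and walls round the work are solid. World frame = base frame: x ahead of the robot, y to its left, z up, the work surface at z = 0. Lengths are in m, angles in rad, forces in N, time in s.
With the tool pointing down it reaches from about 0.35 to 0.85 m from the base axis. Payload 8.1 kg.
Tool frame: the origin (TCP) lies at the very end of the fingers, on their centre line; the grasp point (between the pads) lies 19 mm behind it; z points along the fingers, y is the line along which they close (so a half turn about z gives the same grasp; the last joint's range is limited). The gripper opens to 93 mm and grips with 3 to 60 N. Pads are 15 mm wide; open, the fingers measure 128 mm over their backs; the gripper's body (75 mm by 188 mm) begins 65 mm behind the grasp point.
Start: joints at [-1.37, 0.13, 1.488, -0, 1.523, -0.085], TCP at [0.169, -0.576, 0.219] pointing down, gripper open.
Joint ranges: [-2.96, 2.96], [-0.89, 2.26], [0.02, 2.5], [-1.34, 4.48], [0, 2.73], [-2.66, 2.66]. Speed limits (rad/s): [2.39, 2.39, 2.79, 3.14, 3.14, 3.14].

## Interface

Orientations are given as a rotation vector (axis times angle).
In Python, from plant import monitor, eyes, ticket gives the robot as it stands.
- The arm moves only by the tool arm_command, never from a script. Its argument "deltas" is a list that holds one entry, the list of rows, each a list of 6 numbers: the shift along the world's x, y, z in cm, then the turn, a rotation vector about the world's x, y, z in degrees. In form: [[[tx, ty, tz, rx, ry, rz], ...]]. A call has 1 to 12 rows; each row shifts and turns the commanded pose from where the row before left it; what a row does not reach is not made up. A row lasts 1/12 s, in which the tool goes at most 41.7 mm and 7.16 degrees, less where a joint would pass 70% of its speed; a pose out of reach is approached as far as the arm can. A call is refused whole if a number of a shift passes 4.17 or a number of a turn 7.16, either way. A call with a gripper value outside its range is refused whole. "gripper" is the opening, from -1 (shut) to 1 (fully open), set as the call begins (left out, the last holds). The fingers move at their own pace and stop on an object; "squeeze" is the grip in N (left out, the last holds). Time passes only in rows, so rows that do not move let the fingers close. It gives the time, the measured TCP pose, the force, the opening and the grip force at its end, in the units of the state.
- monitor.read_state(): the state, without advancing time (a new reading comes with each control period).
- eyes.read_camera(name): name is "side" or "top" or "wrist"; returns the picture (384x512x3 uint8, blue, green, red); there is no depth.
- eyes.camera_model(name): a dict with "fx", "fy", "cx", "cy" (pixels), "k1" (the pictures are not rectified: a ray, as slopes to the right and down, at radius r is drawn at 1 + k1 r^2 times it, then the intrinsics apply), "rvec" (rotation vector, rad) and "tvec" (3), from world to camera coordinates, as OpenCV has them. Camera axes: x right, y down, z forward; pixel columns grow to the right and rows downward; lengths in m; the calibration is good to about 2 mm. A picture is of the moment at which its call begins: read the wrist's pose just before it. camera_model takes no time and is no camera call; for the wrist camera it gives the pose at the moment of the call.
- ticket.close_job(): hands the job in; it is judged then, once.
The state is a dict: "t": time; "q": joint angles; "dq": joint speeds; "joint_torque": joint torques, N m; "tool_pos": TCP position; "orientation": TCP orientation; "force": force on the tool from outside, world axes, zero at the start; "wrist_torque": the same for the moment, N m; "opening": finger opening in m; "gripper_force": force on a finger pad.
Only numpy, scipy, OpenCV 4.12 (cv2) and the standard library are available. Lean on these libraries where they do the work, as an engineer would, in place of code of your own. Each camera call takes 0.05 s, during which the arm holds its last target. There are 200 camera calls.

## Task

Take the clear dust cup off the little crumb vacuum lying in its charging cradle, so that it can be emptied: press the ribbed latch on top of the cup right down, firmly but not hard, and while holding it down draw the cup straight off the front of the vacuum. Then pick the cup up, set it down gently and right way up on the wooden tray, and let go. Do not wrench the cup against its catch, and leave the salt, the pepper and the lime in the middle of the table where they are.

Things in the scene. Friction and masses are not known exactly. Their poses are not given: they have to be found in the camera images.
- dock: Flat white charging cradle, 327 mm long, fixed to the table, deck 10 mm high. Origin: on the table below the seated cup's origin; axes as the vacuum's. Under the cup the deck is smooth (friction about 0.25) and 70 mm wide and ends at x = -82 mm: the cup can be drawn 45 mm along it without tipping off.
- vac: White crumb vacuum, 66 mm wide, fixed level in the cradle. x runs along it towards its grip, z up; the cup comes off along -x. Origin: on the deck, below the middle of the seated cup. Its housing begins at x = +47 mm; over its top runs a catch bridge, x = +48 to +57 mm, 62 to 70 mm above the deck.
- socket (a point): Front face of the vacuum's spigot, 52 x 40 mm (y, z), which reaches 28 mm into the cup's open rear end, about 2 mm clear all round; a rubber lip seal on its sides drags on the cup with about 4 N. Axes as the vacuum's. The cup is clear of it once drawn 34 mm.
- cup: Smoky clear dust cup, loose but clipped on: 62 mm wide (y), 50 mm high, 0.17 kg, from x = -64 mm (dark intake lip) to +46 mm (open rear end). Origin: on its underside; axes as the vacuum's while on. Once off, grasp it across its width from above near the origin, 25 to 35 mm above its underside. Straining it against the vacuum with over 40 N breaks the catch.
- latch: Dark sprung tongue, 22 mm wide, on the cup's top. Origin: its hinge, 14 mm in front of the cup's origin. At rest it slopes up to the rear, its tooth behind the catch bridge. Worked by its pad: gives at 3 N, frees the tooth after 3.2 mm, stops hard and level after 4 mm at 7 N. Cracks above 24 N.
- latch_pad (a point): Middle of the top of the latch's ribbed pad (30 x 30 mm), at rest 70 mm above the table, 26 mm behind the cup's origin. No lip to hook: a finger pressing here with 12 to 16 N all the way carries the cup along by friction; with less it slips. Measured heights are not exact enough to press by: go by the force.
- tray: Flat dark wooden tray, 210 x 180 mm (x, y), rim 14 mm high and 4 mm thick, floor 4 mm above the table; fixed. Origin: centre of its underside.
- salt_shaker: Glass salt shaker with a grey top, 44 mm across, 90 mm high; origin: centre of its underside. Leave it alone.
- pepper_mill: Wooden pepper mill, 58 mm across, 170 mm high; origin: centre of its underside. Leave it alone.
- lime_a: Green lime, 57 mm long, 45 mm high; origin: its underside at the start. Leave it alone.

How it is judged:
By the outcome, as a careful person would: the job done as asked, in the order asked, and still so for the second after the job is handed in, with the robot touching nothing.
It also fails if it takes over 72 s, if anything falls off the work surface, if the arm or the gripper's body presses on something with over 40 N, if the wrist force passes 120 N, or if a joint passes its speed limit or range.

## Working session

There is one attempt and no reset: what is moved stays moved. The work goes in short steps, Python scripts to look and compute and a tool call to move; the robot and the scene stay as the last step left them, time stands still between calls to the robot, and variables do not carry over. Pictures are saved under pics/ and viewed, at most 10 in all, crops included, and the job is handed in when it is done.

Besides the shell and the picture viewer there is one more tool, called after "Call:" by a JSON object that holds its "op" and its "data". arm_command: Moves the arm, as the interface text tells. Its arguments: {"type":"object","properties":{"deltas":{"type":"array"},"gripper":{"type":"number"},"squeeze":{"type":"number"}},"required":["deltas"]}

```bash
ls; mkdir -p pics
cat > h.py <<'E'
import numpy as np, cv2
from plant import monitor, eyes, ticket
def cam(n):
    m=eyes.camera_model(n); R=cv2.Rodrigues(np.array(m["rvec"],float))[0]
    return m,R,np.array(m["tvec"],float)
def ray(c,u,v):
    m,R,t=c
    xd=np.array([(u-m["cx"])/m["fx"],(v-m["cy"])/m["fy"]]); x=xd.copy()
    for _ in range(30): x=xd/(1+m["k1"]*(x@x))
    d=R.T@np.array([x[0],x[1],1]); return -R.T@t, d/np.linalg.norm(d)
def atz(c,u,v,z):
    o,d=ray(c,u,v); return o+d*(z-o[2])/d[2]
def tri(*cuv):
    A=np.zeros((3,3));b=np.zeros(3);L=[]
    for c,u,v in cuv:
        o,d=ray(c,u,v);P=np.eye(3)-np.outer(d,d);A+=P;b+=P@o;L.append((o,P))
    p=np.linalg.solve(A,b); return p,[np.linalg.norm(P@(p-o)) for o,P in L]
def proj(c,p):
    m,R,t=c; q=R@np.array(p)+t; x=q[:2]/q[2]; x=x*(1+m["k1"]*(x@x))
    return np.array([x[0]*m["fx"]+m["cx"],x[1]*m["fy"]+m["cy"]])
E
python3 - <<'E'
from h import *
s=monitor.read_state(); print({k:np.round(v,3).tolist() for k,v in s.items()})
for n in("side","top","wrist"):
    c=cam(n);print(n,c[0],np.round(-c[1].T@c[2],3));cv2.imwrite(f"pics/{n}0.png",eyes.read_camera(n))
a=cv2.imread("pics/top0.png");cv2.imwrite("pics/top0b.png",cv2.resize(a,(800,600),interpolation=cv2.INTER_CUBIC))
a=cv2.imread("pics/side0.png");cv2.imwrite("pics/side0b.png",cv2.resize(a,(800,600),interpolation=cv2.INTER_CUBIC))
E
```

```text
pics
{'t': 0.0, 'q': [-1.37, 0.131, 1.489, -0.0, 1.523, -0.085], 'dq': [0.001, 0.002, -0.002, 0.001, 0.001, -0.0], 'joint_torque': [-0.001, -55.983, -49.177, 0.077, 0.035, -0.0], 'tool_pos': [0.169, -0.575, 0.218], 'orientation': [-3.108, -0.447, 0.0], 'force': [0.126, 0.188, 0.11], 'wrist_torque': [-0.061, 0.021, -0.022], 'gripper_force': 0.0, 'opening': 0.093}
side {'fx': 473.9010644159032, 'fy': 473.9010644159032, 'cx': 258.59753032530244, 'cy': 190.20896618979, 'k1': -0.20102120974346946, 'rvec': array([ 0.37587165, -2.51415024,  1.55128657]), 'tvec': array([0.57412183, 0.16043333, 0.78278906])} [0.359 0.769 0.498]
top {'fx': 361.45669225463814, 'fy': 361.45669225463814, 'cx': 258.0162301648849, 'cy': 187.1470082905016, 'k1': -0.1070033073883861, 'rvec': array([ 2.14782717, -2.12557671,  0.24893953]), 'tvec': array([-0.02501382,  0.59886868,  0.80038715])} [0.434 0.013 0.901]
wrist {'fx': 334.95136014824783, 'fy': 334.95136014824783, 'cx': 254.0941252435711, 'cy': 190.82527012206475, 'k1': -0.06773133464461079, 'rvec': array([-2.33158832,  1.74702592,  0.24212976]), 'tvec': array([-0.59872455, -0.02991007,  0.38991441])} [ 0.242 -0.554  0.383]
```

View pics/top0b.png

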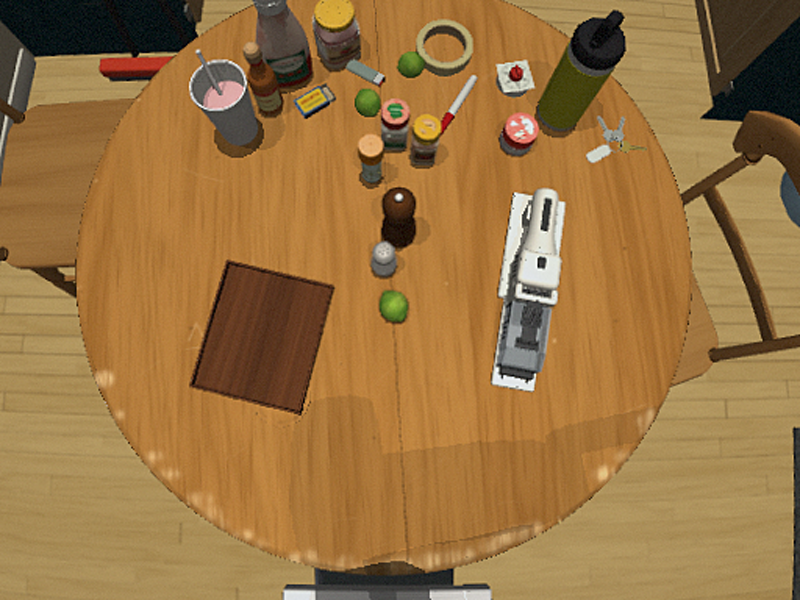

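View pics/side0b.png

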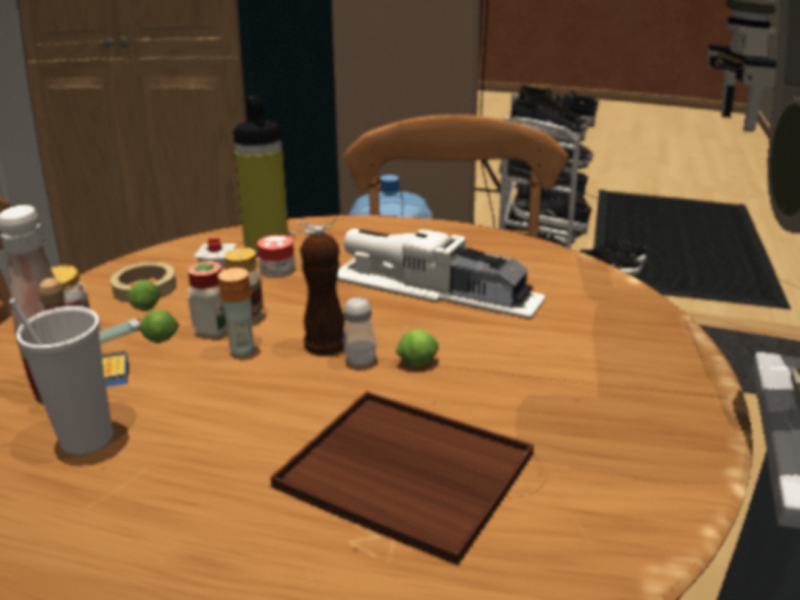

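The top view shows the vacuum at (530,290), its cup towards the robot at (522,345), and the tray at (262,337). The lime, salt and pepper stand between them at (393,305), (383,258) and (398,215). Next I'll look at the vacuum enlarged.

Run:
```python
from h import *
a=cv2.imread("pics/top0.png")[115:255,305:375]; b=cv2.imread("pics/side0.png")[140:210,215:355]
a=cv2.resize(a,None,fx=4,fy=4,interpolation=cv2.INTER_CUBIC)
b=cv2.resize(b,None,fx=3.6,fy=3.6,interpolation=cv2.INTER_CUBIC)
o=np.zeros((600,800,3),np.uint8);o[:560,:280]=a;o[:b.shape[0],290:290+b.shape[1]]=b;cv2.imwrite("pics/crop1.png",o);print(b.shape)
```

```text
(252, 504, 3)
```

View pics/crop1.png

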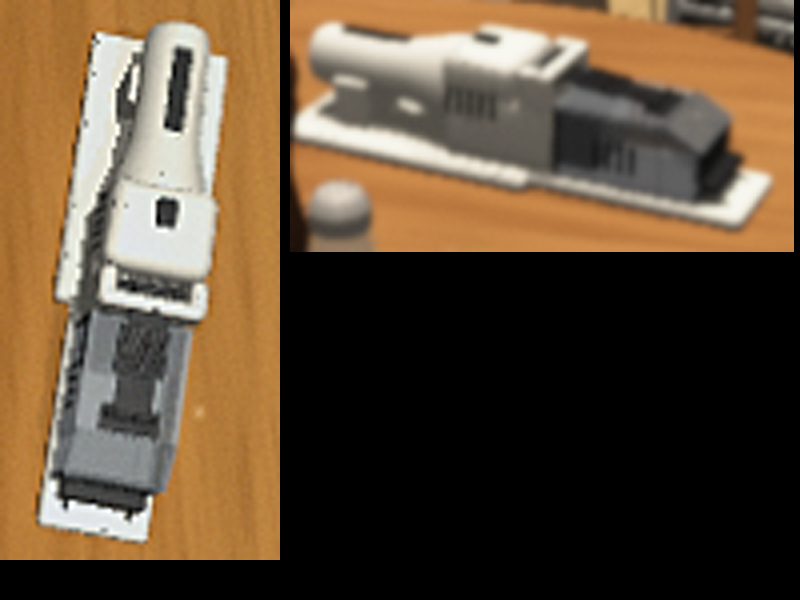

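The crop shows the dock's front corners at top-crop (40,523) and (146,541), side-crop (740,226) and (770,178). Its rear corners are at about (95,35) and (227,58), and the ribbed pad is at (143,345).

Run:
```python
from h import *
T=cam("top");S=cam("side")
t=lambda x,y:(T,305+(x+.5)/4-.5,115+(y+.5)/4-.5)
s=lambda x,y:(S,215+(x-289.5)/3.6-.5,140+(y+.5)/3.6-.5)
for n,a,b in(("frontL",(40,523),(740,222)),("frontR",(147,541),(771,176)),("bridgeR?",(205,290),(583,43)),("bridgeL front",(103,302),(556,80))):
    p,e=tri(t(*a),s(*b)); print(n,np.round(p,4),np.round(e,4))
P={n:atz(*t(*a),.010) for n,a in dict(fl=(40,523),fr=(147,541),rl=(95,34),rr=(228,58)).items()}
for k,v in P.items():print(k,np.round(v,4))
f=(P['fl']+P['fr'])/2;r=(P['rl']+P['rr'])/2;d=r-f;L=np.linalg.norm(d);d/=L
print("front width",np.linalg.norm(P['fl']-P['fr']),"len",L,"yaw",np.degrees(np.arctan2(d[1],d[0])))
w=P['fl']-P['fr'];print("yaw from front",np.degrees(np.arctan2(w[1],w[0]))-90)
w=P['rl']-P['rr'];print("yaw from rear",np.degrees(np.arctan2(w[1],w[0]))-90)
O=f+.082*d;print("origin",O,"pad",O+.026*d, "pad seen",atz(*t(143,345),.068))
# tray, full = x/1.5625
for n,a,b in(("A",(229,262),(368,396)),("B",(333,286),(275,480)),("C",(302,413),(459,557)),("D",(191,385),(531,449))):
    q=lambda c,p:(c,(p[0]+.5)/1.5625-.5,(p[1]+.5)/1.5625-.5)
    print(n,np.round(atz(*q(T,a),.014),4))
    for m,bb in(("rear",(368,396)),("l",(275,480)),("f",(459,557)),("r",(531,449))):
        p,e=tri(q(T,a),q(S,bb))
        if max(e)<.01:print("  ",m,np.round(p,4),np.round(e,4))
for n,a,z in(("lime",(393,305),.022),("salt",(383,250),.085),("pepper",(398,200),.16)):print(n,np.round(atz(*q(T,a),z),3))
print("hand",np.round(cv2.Rodrigues(np.array(monitor.read_state()["orientation"]))[0],3))
```

```text
frontL [ 0.4641 -0.1615  0.0086] [0.0004 0.0004]
frontR [ 0.4535 -0.2281  0.0099] [0.0001 0.0001]
bridgeR? [ 0.592  -0.2502  0.0789] [0.0064 0.0064]
bridgeL front [ 0.5896 -0.1884  0.077 ] [0.0012 0.0012]
fl [ 0.4644 -0.1612  0.01  ]
fr [ 0.4534 -0.2281  0.01  ]
rl [ 0.7839 -0.2058  0.01  ]
rr [ 0.7698 -0.2953  0.01  ]
front width 0.06779373572648659 len 0.32286023288400634 yaw -9.969106493958703
yaw from front -9.328931114532963
yaw from rear -8.96041323107329
origin [ 0.53966343 -0.20886203  0.01      ] pad [ 0.56527087 -0.21336307  0.01      ] pad seen [ 0.56692306 -0.21377821  0.068     ]
A [0.6544 0.262  0.014 ]
   l [0.6557 0.2636 0.0078] [0.0003 0.0003]
B [0.6172 0.0924 0.014 ]
   rear [0.6178 0.0928 0.0071] [0.0008 0.0008]
C [0.4169 0.1345 0.014 ]
   r [0.4173 0.1358 0.005 ] [0.0005 0.0005]
D [0.4567 0.3096 0.014 ]
   f [0.4554 0.3113 0.0084] [0.0014 0.0014]
lime [ 0.586 -0.004  0.022]
salt [0.659 0.013 0.085]
pepper [ 0.71  -0.007  0.16 ]
hand [[ 0.959  0.282 -0.   ]
 [ 0.282 -0.959  0.001]
 [ 0.    -0.001 -1.   ]]
```

Measurements agree to within 2 mm: vacuum yaw is about -9.7°, cup origin (0.540,-0.209), pad (0.566,-0.2135), tray centre (0.536,0.199). I'll move above the pad with the fingers shut.

Call:
{"op": "arm_command", "data": {"deltas": [[[1.65,1.5,0,0,0,-2.2],[1.65,1.5,0,0,0,-2.2],[1.65,1.5,0,0,0,-2.2],[1.65,1.5,0,0,0,-2.2],[1.65,1.5,0,0,0,-2.2],[1.65,1.5,0,0,0,-2.2],[1.65,1.5,0,0,0,-2.2],[1.65,1.5,0,0,0,-2.2],[1.65,1.5,0,0,0,-2.2],[1.65,1.5,0,0,0,-2.2],[1.65,1.5,0,0,0,-2.2],[1.65,1.5,0,0,0,-2.1]]], "gripper": -1, "squeeze": 10}}

```text
t: 1.15
tool_pos: [0.3678, -0.3947, 0.2183]
orientation: [-3.129, 0.275, 0.001]
force: [-0.3, -0.8, 0.0]
opening: 0.0173
gripper_force: 0.0
```

Call:
{"op": "arm_command", "data": {"deltas": [[[1.65,1.5,0,0,0,0],[1.65,1.5,0,0,0,0],[1.65,1.5,0,0,0,0],[1.65,1.5,0,0,0,0],[1.65,1.5,0,0,0,0],[1.65,1.5,0,0,0,0],[1.65,1.5,0,0,0,0],[1.65,1.5,0,0,0,0],[1.65,1.5,0,0,0,0],[1.65,1.5,0,0,0,0],[1.65,1.5,0,0,0,0],[1.65,1.5,0,0,0,0]]]}}

```text
t: 2.15
tool_pos: [0.5657, -0.2147, 0.2182]
orientation: [-3.13, 0.272, 0.001]
force: [0.6, 0.5, -0.5]
opening: 0.0008
gripper_force: 0.0
```

Call:
{"op": "arm_command", "data": {"deltas": [[[0,0,-1.5,0,0,0],[0,0,-1.5,0,0,0],[0,0,-1.5,0,0,0],[0,0,-1.5,0,0,0],[0,0,-1.0,0,0,0],[0,0,0,0,0,0],[0,0,0,0,0,0],[0,0,0,0,0,0]]]}}

```text
t: 2.82
tool_pos: [0.5656, -0.2159, 0.1496]
orientation: [3.129, -0.272, 0.002]
force: [0.2, -0.3, -0.1]
opening: 0.0003
gripper_force: 0.0
```

Run:
```python
from h import *
s=monitor.read_state(); print({k:np.round(v,4).tolist() for k,v in s.items() if k in('t','tool_pos','orientation','force','opening','q')})
W=cam("wrist");w=eyes.read_camera("wrist");np.save("w1.npy",np.array([0]))
import pickle;pickle.dump(W,open("w1.pkl","wb"))
o=cv2.resize(w,(800,600),interpolation=cv2.INTER_CUBIC)
d=np.array([.9857,-.1685,0]);O=np.array([.540,-.209,0]);y=np.array([.1685,.9857,0])
for P in([O+.026*d+[0,0,.07]]+[O+(.026+a)*d+b*y+[0,0,.07] for a in(-.015,.015) for b in(-.015,.015)]+[O-.082*d+b*y+[0,0,.01] for b in(-.035,.035)]+[s["tool_pos"]]):
    p=proj(W,P)*1.5625;print(np.round(p));cv2.circle(o,tuple(int(x) for x in p),3,(0,0,255),-1)
cv2.imwrite("pics/w1.png",o)
```

```text
{'t': 2.8167, 'q': [-0.4494, 0.1844, 1.5555, 0.0, 1.4005, 1.2947], 'tool_pos': [0.5656, -0.2159, 0.1496], 'orientation': [3.1294, -0.2719, 0.0018], 'force': [0.1584, -0.3214, -0.05], 'opening': 0.0003}
[393. 313.]
[424. 341.]
[363. 342.]
[424. 283.]
[362. 283.]
[448. 442.]
[342. 442.]
[399. 380.]
```

View pics/w1.png

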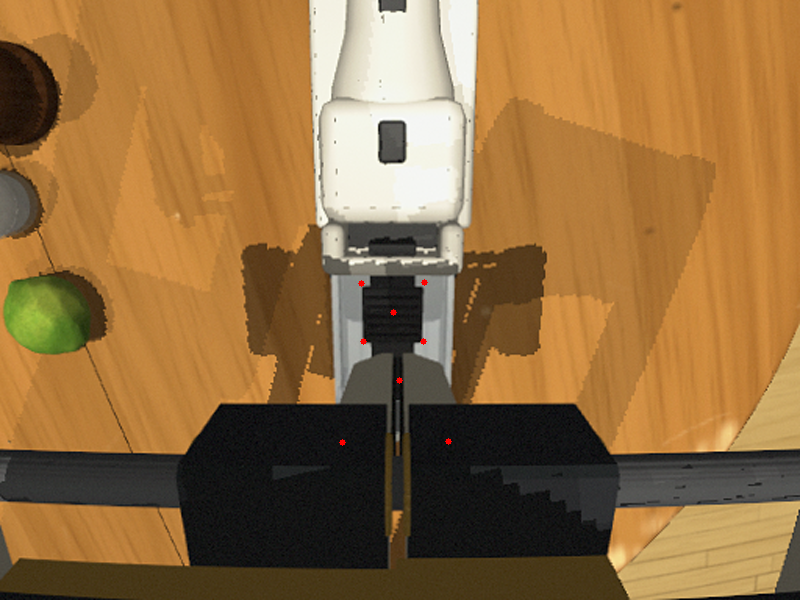

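The wrist view shows the pad centred near (393,317), about 2 mm nearer the robot than predicted, with yaw aligned. I'll shift slightly and descend.

Call:
{"op": "arm_command", "data": {"deltas": [[[-0.1,0.25,-1.0,0,0,0],[0,0,-1.5,0,0,0],[0,0,-1.5,0,0,0],[0,0,-1.2,0,0,0],[0,0,-0.9,0,0,0],[0,0,-0.6,0,0,0],[0,0,0,0,0,0],[0,0,0,0,0,0],[0,0,0,0,0,0]]]}}

```text
t: 3.62
tool_pos: [0.5648, -0.2134, 0.0825]
orientation: [3.129, -0.272, 0.002]
force: [0.1, 0.1, 0.0]
opening: 0.0007
gripper_force: 0.0
```

Call:
{"op": "arm_command", "data": {"deltas": [[[0,0,-0.2,0,0,0],[0,0,-0.2,0,0,0],[0,0,-0.2,0,0,0],[0,0,0,0,0,0],[0,0,0,0,0,0]]]}}

```text
t: 4.03
tool_pos: [0.5641, -0.2131, 0.0755]
orientation: [-3.13, 0.272, 0.0]
force: [-0.0, 0.1, 0.9]
opening: 0.0006
gripper_force: 0.0
```

Call:
{"op": "arm_command", "data": {"deltas": [[[0,0,-0.1,0,0,0],[0,0,-0.1,0,0,0],[0,0,-0.1,0,0,0],[0,0,0,0,0,0],[0,0,0,0,0,0]]]}}

```text
t: 4.45
tool_pos: [0.5641, -0.2131, 0.0725]
orientation: [-3.13, 0.272, 0.0]
force: [0.6, -0.4, -0.7]
opening: 0.0006
gripper_force: 0.0
```

Call:
{"op": "arm_command", "data": {"deltas": [[[0,0,-0.1,0,0,0],[0,0,-0.1,0,0,0],[0,0,0,0,0,0],[0,0,0,0,0,0]]]}}

```text
t: 4.78
tool_pos: [0.5644, -0.2132, 0.0709]
orientation: [3.13, -0.272, 0.001]
force: [-0.2, -0.5, 3.0]
opening: 0.0003
gripper_force: 1.2
```

Call:
{"op": "arm_command", "data": {"deltas": [[[0,0,-0.1,0,0,0],[0,0,0,0,0,0],[0,0,0,0,0,0]]]}}

```text
t: 5.03
tool_pos: [0.5645, -0.2132, 0.07]
orientation: [3.13, -0.272, 0.001]
force: [-0.4, 0.3, 2.5]
opening: 0.0003
gripper_force: 1.6
```

Call:
{"op": "arm_command", "data": {"deltas": [[[0,0,-0.1,0,0,0],[0,0,0,0,0,0],[0,0,0,0,0,0]]]}}

```text
t: 5.28
tool_pos: [0.5645, -0.2133, 0.0689]
orientation: [3.13, -0.272, 0.001]
force: [0.3, -0.1, 3.4]
opening: 0.001
gripper_force: 1.9
```

Call:
{"op": "arm_command", "data": {"deltas": [[[0,0,-0.1,0,0,0],[0,0,0,0,0,0],[0,0,0,0,0,0]]]}}

```text
t: 5.53
tool_pos: [0.5646, -0.2133, 0.0679]
orientation: [3.13, -0.272, 0.001]
force: [1.6, -0.9, 3.6]
opening: 0.0009
gripper_force: 2.3
```

Call:
{"op": "arm_command", "data": {"deltas": [[[0,0,-0.05,0,0,0],[0,0,0,0,0,0],[0,0,0,0,0,0]]]}}

```text
t: 5.78
tool_pos: [0.5646, -0.2133, 0.0675]
orientation: [3.13, -0.272, 0.002]
force: [3.2, 0.3, 5.5]
opening: 0.0004
gripper_force: 2.5
```

Call:
{"op": "arm_command", "data": {"deltas": [[[0,0,-0.05,0,0,0],[0,0,0,0,0,0],[0,0,0,0,0,0]]]}}

```text
t: 6.03
tool_pos: [0.5647, -0.2133, 0.067]
orientation: [3.13, -0.272, 0.002]
force: [3.1, 0.5, 5.3]
opening: 0.0005
gripper_force: 2.7
```

Call:
{"op": "arm_command", "data": {"deltas": [[[0,0,-0.04,0,0,0],[0,0,0,0,0,0],[0,0,0,0,0,0]]]}}

```text
t: 6.28
tool_pos: [0.5647, -0.2133, 0.0667]
orientation: [3.13, -0.272, 0.002]
force: [3.8, 0.3, 5.1]
opening: 0.0003
gripper_force: 2.9
```

Call:
{"op": "arm_command", "data": {"deltas": [[[0,0,-0.03,0,0,0],[0,0,0,0,0,0],[0,0,0,0,0,0]]]}}

```text
t: 6.53
tool_pos: [0.5647, -0.2133, 0.0665]
orientation: [3.129, -0.272, 0.002]
force: [2.6, -0.4, 6.0]
opening: -0.0001
gripper_force: 3.1
```

Call:
{"op": "arm_command", "data": {"deltas": [[[0,0,-0.03,0,0,0],[0,0,0,0,0,0],[0,0,0,0,0,0]]]}}

```text
t: 6.78
tool_pos: [0.5648, -0.2133, 0.0663]
orientation: [3.129, -0.272, 0.002]
force: [2.3, -0.4, 7.0]
opening: 0.001
gripper_force: 3.5
```

Call:
{"op": "arm_command", "data": {"deltas": [[[0,0,-0.03,0,0,0],[0,0,0,0,0,0],[0,0,0,0,0,0]]]}}

```text
t: 7.03
tool_pos: [0.5648, -0.2134, 0.0663]
orientation: [3.129, -0.272, 0.002]
force: [2.3, 0.8, 8.8]
opening: 0.0007
gripper_force: 4.3
```

Now at the stop. I'll build to about 14 N.

Call:
{"op": "arm_command", "data": {"deltas": [[[0,0,-0.05,0,0,0],[0,0,0,0,0,0],[0,0,0,0,0,0]]]}}

```text
t: 7.28
tool_pos: [0.5648, -0.2134, 0.0661]
orientation: [3.129, -0.272, 0.002]
force: [0.1, 1.3, 12.1]
opening: 0.0004
gripper_force: 5.9
```

Call:
{"op": "arm_command", "data": {"deltas": [[[0,0,-0.05,0,0,0],[0,0,0,0,0,0],[0,0,0,0,0,0]]]}}

```text
t: 7.53
tool_pos: [0.5649, -0.2134, 0.0661]
orientation: [3.129, -0.272, 0.002]
force: [-1.5, 2.4, 15.6]
opening: 0.0003
gripper_force: 7.5
```

Call:
{"op": "arm_command", "data": {"deltas": [[[-0.1,0.017,0.005,0,0,0],[-0.1,0.017,0.005,0,0,0],[-0.1,0.017,0,0,0,0],[-0.1,0.017,0,0,0,0]]]}}

```text
t: 7.87
tool_pos: [0.5621, -0.2131, 0.0662]
orientation: [3.129, -0.272, 0.007]
force: [5.5, -0.1, 9.4]
opening: 0.0005
gripper_force: 4.5
```

Normal force dropped, so I'll stop and restore the press before drawing further.

Call:
{"op": "arm_command", "data": {"deltas": [[[0,0,-0.06,0,0,0],[0,0,0,0,0,0],[0,0,0,0,0,0]]]}}

```text
t: 8.12
tool_pos: [0.5621, -0.2131, 0.0661]
orientation: [3.129, -0.271, 0.007]
force: [2.6, 0.1, 13.6]
opening: 0.0004
gripper_force: 6.8
```

Run:
```python
from h import *
s=monitor.read_state(); print({k:np.round(v,4).tolist() for k,v in s.items() if k in('t','tool_pos','orientation','force')})
b=eyes.read_camera("side")[140:210,255:355];a=cv2.imread("pics/side0.png")[140:210,255:355]
f=lambda x:cv2.resize(x,(600,420)[:2] if 0 else (430,300),interpolation=cv2.INTER_CUBIC)
cv2.imwrite("pics/s2.png",np.vstack([f(a),f(b)]))
```

```text
{'t': 8.1167, 'tool_pos': [0.5621, -0.2131, 0.0661], 'orientation': [3.1287, -0.2715, 0.0065], 'force': [2.5623, 0.1167, 13.56]}
```

View pics/s2.png

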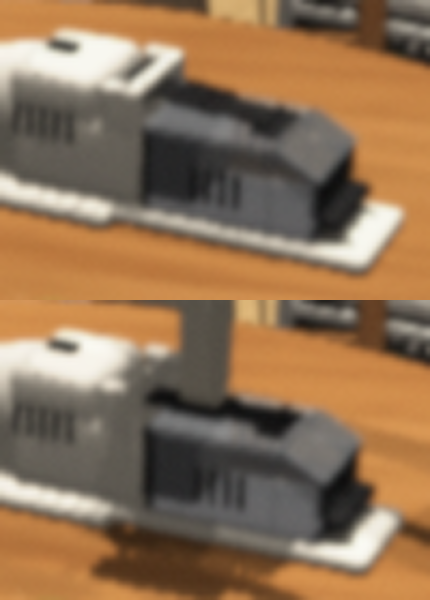

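The cup's lip moved with the finger by about 3 mm and a gap shows behind it, so it follows. Continuing in short draws.

Call:
{"op": "arm_command", "data": {"deltas": [[[-0.08,0.014,-0.02,0,0,0],[-0.1,0.017,0,0,0,0],[-0.1,0.017,-0.01,0,0,0],[-0.1,0.017,0,0,0,0]]]}}

```text
t: 8.5
tool_pos: [0.5592, -0.2127, 0.0662]
orientation: [3.128, -0.271, 0.01]
force: [6.1, -0.3, 12.2]
opening: 0.0005
gripper_force: 5.9
```

Call:
{"op": "arm_command", "data": {"deltas": [[[-0.1,0.017,-0.02,0,0,0],[-0.1,0.017,-0.01,0,0,0],[-0.1,0.017,0,0,0,0],[-0.1,0.017,-0.01,0,0,0]]]}}

```text
t: 8.83
tool_pos: [0.5555, -0.2121, 0.0661]
orientation: [3.128, -0.271, 0.011]
force: [7.8, 0.6, 13.8]
opening: 0.0004
gripper_force: 6.8
```

Call:
{"op": "arm_command", "data": {"deltas": [[[-0.1,0.017,-0.01,0,0,0],[-0.1,0.017,0,0,0,0],[-0.1,0.017,0,0,0,0],[-0.1,0.017,0,0,0,0]]]}}

```text
t: 9.17
tool_pos: [0.5516, -0.2114, 0.0661]
orientation: [3.128, -0.271, 0.011]
force: [6.7, -0.8, 13.1]
opening: 0.0007
gripper_force: 6.8
```

Call:
{"op": "arm_command", "data": {"deltas": [[[-0.1,0.017,0,0,0,0],[-0.1,0.017,0,0,0,0],[-0.1,0.017,0,0,0,0],[-0.1,0.017,0,0,0,0]]]}}

```text
t: 9.5
tool_pos: [0.5473, -0.2107, 0.0661]
orientation: [3.128, -0.271, 0.01]
force: [4.1, 1.4, 15.6]
opening: 0.0005
gripper_force: 7.8
```

Call:
{"op": "arm_command", "data": {"deltas": [[[-0.1,0.017,0.01,0,0,0],[-0.1,0.017,0,0,0,0],[-0.1,0.017,0,0,0,0],[-0.1,0.017,0,0,0,0]]]}}

```text
t: 9.83
tool_pos: [0.5431, -0.2103, 0.0661]
orientation: [3.128, -0.272, 0.01]
force: [4.2, -0.0, 14.9]
opening: 0.0007
gripper_force: 7.3
```

Call:
{"op": "arm_command", "data": {"deltas": [[[-0.1,0.017,0,0,0,0],[-0.1,0.017,0,0,0,0],[-0.1,0.017,0,0,0,0],[-0.1,0.017,0,0,0,0]]]}}

```text
t: 10.17
tool_pos: [0.5391, -0.2097, 0.0661]
orientation: [3.128, -0.272, 0.01]
force: [4.7, -0.5, 14.2]
opening: 0.0007
gripper_force: 7.3
```

Run:
```python
from h import *
b=eyes.read_camera("side")[140:210,255:355];a=cv2.imread("pics/side0.png")[140:210,255:355]
f=lambda x:cv2.resize(x,(430,300),interpolation=cv2.INTER_CUBIC)
cv2.imwrite("pics/s3.png",np.vstack([f(a),f(b)]))
```

```text
(no output)
```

View pics/s3.png

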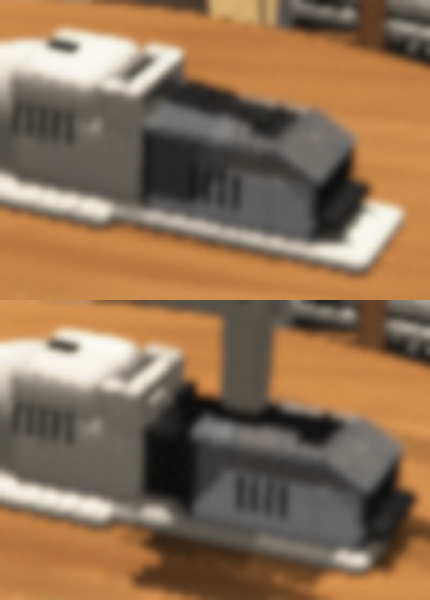

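The cup edge moved from 145 to 192 px, about 24 mm, matching the finger. It needs about 14 mm more.

Call:
{"op": "arm_command", "data": {"deltas": [[[-0.1,0.017,0,0,0,0],[-0.1,0.017,0,0,0,0],[-0.1,0.017,0,0,0,0],[-0.1,0.017,0,0,0,0],[-0.1,0.017,0,0,0,0]]]}}

```text
t: 10.63
tool_pos: [0.5341, -0.2088, 0.0661]
orientation: [3.128, -0.272, 0.01]
force: [4.7, -0.8, 15.0]
opening: 0.0002
gripper_force: 7.4
```

Call:
{"op": "arm_command", "data": {"deltas": [[[-0.1,0.017,0,0,0,0],[-0.1,0.017,0,0,0,0],[-0.1,0.017,0,0,0,0],[-0.1,0.017,0,0,0,0],[-0.1,0.017,0,0,0,0]]]}}

```text
t: 11.05
tool_pos: [0.5291, -0.208, 0.0661]
orientation: [3.128, -0.272, 0.01]
force: [4.5, -0.6, 14.3]
opening: 0.0002
gripper_force: 7.4
```

Call:
{"op": "arm_command", "data": {"deltas": [[[-0.1,0.017,0,0,0,0],[-0.1,0.017,0,0,0,0],[-0.1,0.017,0,0,0,0],[-0.1,0.017,0,0,0,0],[0,0,0,0,0,0]]]}}

```text
t: 11.47
tool_pos: [0.525, -0.2073, 0.0661]
orientation: [3.128, -0.272, 0.009]
force: [2.8, -1.4, 15.0]
opening: 0.0001
gripper_force: 7.6
```

Call:
{"op": "arm_command", "data": {"deltas": [[[0,0,0.1,0,0,0],[0,0,0.1,0,0,0],[0,0,0.2,0,0,0],[0,0,0.5,0,0,0],[0,0,1.2,0,0,0],[0,0,1.7,0,0,0],[0,0,1.7,0,0,0],[0,0,1.7,0,0,0],[0,0,1.0,0,0,0]]]}}

```text
t: 12.22
tool_pos: [0.5224, -0.2061, 0.1471]
orientation: [3.13, -0.272, 0.001]
force: [0.1, 0.2, 0.8]
opening: 0.0004
gripper_force: 0.0
```

Call:
{"op": "arm_command", "data": {"deltas": [[[-0.6,0.1,0,0,0,0],[-0.6,0.1,0,0,0,0],[-0.6,0.1,0,0,0,0],[-0.6,0.1,0,0,0,0],[0,0,0,0,0,0],[0,0,0,0,0,0],[0,0,0,0,0,0]]], "gripper": 1}}

```text
t: 12.8
tool_pos: [0.4981, -0.202, 0.1447]
orientation: [-3.13, 0.272, 0.001]
force: [0.6, -0.4, 0.5]
opening: 0.0425
gripper_force: 0.0
```

Run:
```python
from h import *
s=monitor.read_state(); print({k:np.round(v,4).tolist() for k,v in s.items() if k in('t','tool_pos','orientation','force','opening')})
W=cam("wrist");w=eyes.read_camera("wrist");import pickle;pickle.dump(W,open("w2.pkl","wb"))
t=eyes.read_camera("top")[180:260,300:360]
o=cv2.resize(w,(800,600),interpolation=cv2.INTER_CUBIC)
cv2.imwrite("pics/w2.png",o);o[330:600,0:203]=cv2.resize(t,(203,270),interpolation=cv2.INTER_CUBIC)
cv2.imwrite("pics/w2b.png",o)
```

```text
{'t': 12.8, 'tool_pos': [0.4981, -0.202, 0.1447], 'orientation': [-3.1296, 0.272, 0.0006], 'force': [0.5757, -0.3765, 0.4595], 'opening': 0.0425}
```

View pics/w2b.png

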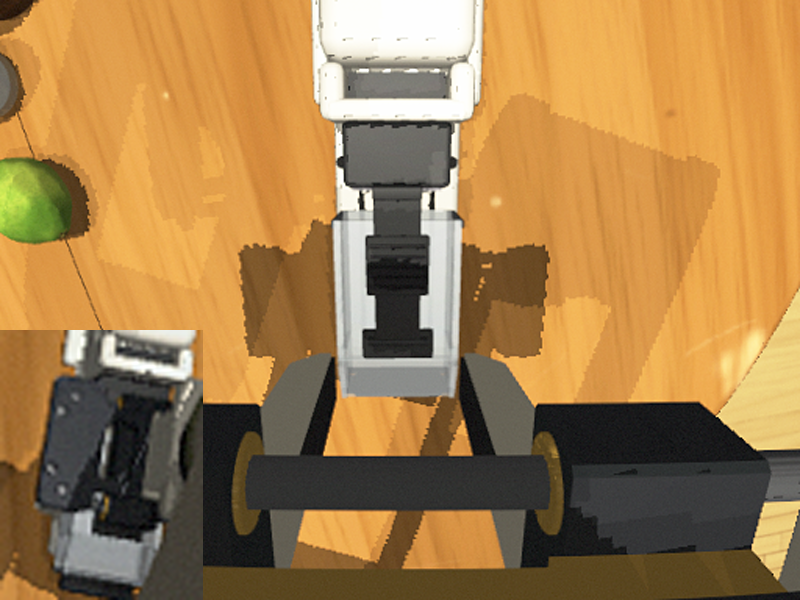

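The cup is clear of the spigot (gap between rows 188 and 212), straight on the deck. Pad centre is at (398,265), hinge at (397,343), and the cup rear edge spans (335,212) to (462,214).

Run:
```python
from h import *
import pickle;W=pickle.load(open("w2.pkl","rb"))
f=lambda x,y,z:atz(W,(x+.5)/1.5625-.5,(y+.5)/1.5625-.5,z)
d=np.array([.9857,-.1685,0])
p=f(398,265,.070);L=f(335,212,.060);R=f(462,214,.060);h=f(397,343,.064);l2=f(338,390,.056);r2=f(459,390,.056)
w=L-R;print("pad",p,"->origin",p-.026*d);print("rear mid",(L+R)/2,"width",np.linalg.norm(w),"yaw",np.degrees(np.arctan2(w[1],w[0]))-90,"->origin",(L+R)/2-.046*d);print("hinge",h,"->origin",h+.014*d)
a=(L+R)/2-(l2+r2)/2;print("axis yaw",np.degrees(np.arctan2(a[1],a[0])))
```

```text
pad [ 0.52226956 -0.20578528  0.07      ] ->origin [ 0.49664136 -0.20140428  0.07      ]
rear mid [ 0.54499499 -0.21006093  0.06      ] width 0.06035990212897061 yaw -10.904242607420699 ->origin [ 0.49965279 -0.20230993  0.06      ]
hinge [ 0.48190558 -0.19818035  0.064     ] ->origin [ 0.49570538 -0.20053935  0.064     ]
axis yaw -9.973134487906997
```

Origin is (0.498,-0.202), directly below the TCP. Finish opening, then descend.

Call:
{"op": "arm_command", "data": {"deltas": [[[0,0,0,0,0,0],[0,0,0,0,0,0],[0,0,0,0,0,0],[0,0,0,0,0,0],[0,0,0,0,0,0],[0,0,0,0,0,0],[0,0,-1,0,0,0],[0,0,-1,0,0,0],[0,0,-1,0,0,0],[0,0,-1,0,0,0],[0,0,-1,0,0,0],[0,0,0,0,0,0]]]}}

```text
t: 13.9
tool_pos: [0.4965, -0.2011, 0.0917]
orientation: [-3.128, 0.272, 0.007]
force: [-0.3, 0.3, 0.0]
opening: 0.093
gripper_force: 0.0
```

Call:
{"op": "arm_command", "data": {"deltas": [[[0,0,-1,0,0,0],[0,0,-1,0,0,0],[0,0,-1,0,0,0],[0,0,-1,0,0,0],[0,0,-1,0,0,0],[0,0,-1,0,0,0],[0,0,-0.8,0,0,0],[0,0,-0.6,0,0,0],[0,0,0,0,0,0],[0,0,0,0,0,0]]]}}

```text
t: 14.73
tool_pos: [0.4981, -0.2019, 0.0208]
orientation: [-3.13, 0.272, 0.001]
force: [-0.1, 0.1, 0.6]
opening: 0.0929
gripper_force: 0.0
```

Call:
{"op": "arm_command", "data": {"deltas": [[[0,0,0,0,0,0],[0,0,0,0,0,0],[0,0,0,0,0,0],[0,0,0,0,0,0],[0,0,0,0,0,0],[0,0,0,0,0,0],[0,0,0,0,0,0],[0,0,0,0,0,0],[0,0,0,0,0,0]]], "gripper": -1, "squeeze": 12}}

```text
t: 15.48
tool_pos: [0.4986, -0.2022, 0.0214]
orientation: [3.13, -0.272, 0.001]
force: [-0.4, -0.1, 3.2]
opening: 0.0621
gripper_force: 12.0
```

Call:
{"op": "arm_command", "data": {"deltas": [[[0,0,0.2,0,0,0],[0,0,0.4,0,0,0],[0,0,0.7,0,0,0],[0,0,1,0,0,0],[0,0,1,0,0,0],[0,0,1,0,0,0],[0,0,1,0,0,0],[0,0,1,0,0,0],[0,0,1,0,0,0],[0,0,1,0,0,0],[0,0,0.7,0,0,0],[0,0,0,0,0,0]]], "squeeze": 15}}

```text
t: 16.48
tool_pos: [0.4996, -0.2026, 0.1135]
orientation: [3.129, -0.272, 0.005]
force: [-0.3, -0.8, -1.4]
opening: 0.0622
gripper_force: 15.0
```

Run:
```python
from h import *
s=monitor.read_state(); print({k:np.round(v,4).tolist() for k,v in s.items() if k in('t','tool_pos','orientation','force','opening')})
b=eyes.read_camera("side")[90:240,210:390]
cv2.imwrite("pics/s4.png",cv2.resize(b,(600,500),interpolation=cv2.INTER_CUBIC))
```

```text
{'t': 16.4833, 'tool_pos': [0.4996, -0.2026, 0.1135], 'orientation': [3.1286, -0.2716, 0.0047], 'force': [-0.2879, -0.8487, -1.4149], 'opening': 0.0622}
```

View pics/s4.png

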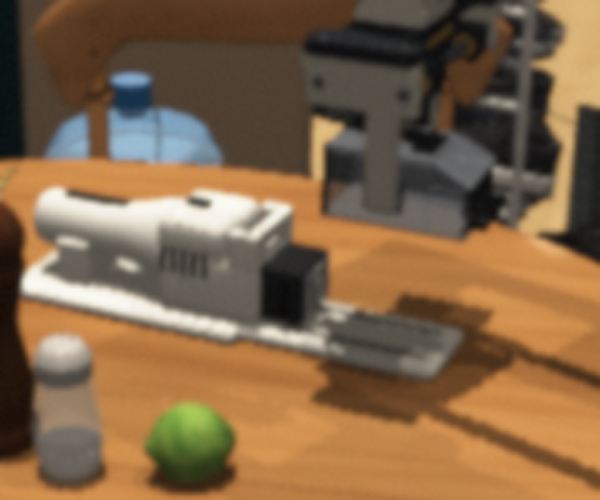

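The cup is held level, clear of the dock. Carrying it to the tray.

Call:
{"op": "arm_command", "data": {"deltas": [[[0,0.5,0,0,0,0],[0,1,0,0,0,0],[0,1.5,0,0,0,0],[0,2,0,0,0,0],[0,2,0,0,0,0],[0,2,0,0,0,0],[0,2,0,0,0,0],[0,2,0,0,0,0],[0,2,0,0,0,0],[0,2,0,0,0,0],[0,2,0,0,0,0],[0,2,0,0,0,0]]]}}

```text
t: 17.53
tool_pos: [0.4973, 0.0098, 0.1102]
orientation: [-3.13, 0.271, 0.003]
force: [0.3, 0.3, -1.3]
opening: 0.0619
gripper_force: 15.0
```

Call:
{"op": "arm_command", "data": {"deltas": [[[0.4,2,0,0,0,0],[0.4,2,0,0,0,0],[0.4,2,0,0,0,0],[0.4,2,0,0,0,0],[0.5,2,0,0,0,0],[0.5,2,0,0,0,0],[0.5,2,0,0,0,0],[0.5,2,0,0,0,0],[0.5,1.5,0,0,0,0],[0.4,1,0,0,0,0],[0,0.5,0,0,0,0],[0,0,0,0,0,0]]]}}

```text
t: 18.53
tool_pos: [0.5427, 0.1989, 0.1105]
orientation: [3.13, -0.27, -0.002]
force: [-0.1, -0.4, -1.5]
opening: 0.062
gripper_force: 15.0
```

Call:
{"op": "arm_command", "data": {"deltas": [[[0,0,-1,0,0,0],[0,0,-1.3,0,0,0],[0,0,-1.3,0,0,0],[0,0,-1.3,0,0,0],[0,0,-1.3,0,0,0],[0,0,-1.0,0,0,0],[0,0,-0.7,0,0,0],[0,0,-0.5,0,0,0],[0,0,0,0,0,0],[0,0,0,0,0,0],[0,0,0,0,0,0]]]}}

```text
t: 19.45
tool_pos: [0.544, 0.1982, 0.0279]
orientation: [-3.129, 0.272, -0.002]
force: [0.1, -0.9, -1.6]
opening: 0.0623
gripper_force: 15.0
```

Call:
{"op": "arm_command", "data": {"deltas": [[[0,0,-0.3,0,0,0],[0,0,-0.3,0,0,0],[0,0,-0.2,0,0,0],[0,0,-0.15,0,0,0],[0,0,0,0,0,0],[0,0,0,0,0,0]]]}}

```text
t: 19.95
tool_pos: [0.5432, 0.1979, 0.0174]
orientation: [3.13, -0.272, -0.001]
force: [0.0, -0.2, -1.4]
opening: 0.0619
gripper_force: 15.0
```

Call:
{"op": "arm_command", "data": {"deltas": [[[0,0,-0.1,0,0,0],[0,0,-0.1,0,0,0],[0,0,-0.05,0,0,0],[0,0,0,0,0,0],[0,0,0,0,0,0]]]}}

```text
t: 20.37
tool_pos: [0.5436, 0.198, 0.0154]
orientation: [-3.13, 0.272, -0.001]
force: [-0.8, -1.0, 1.6]
opening: 0.0616
gripper_force: 15.0
```

The cup touches the tray floor: force went from -1.4 to +1.6 N. Releasing and withdrawing.

Call:
{"op": "arm_command", "data": {"deltas": [[[0,0,0,0,0,0],[0,0,0,0,0,0],[0,0,0,0,0,0],[0,0,0,0,0,0],[0,0,0,0,0,0],[0,0,0,0,0,0],[0,0,0,0,0,0],[0,0,0,0,0,0]]], "gripper": 0.9}}

```text
t: 21.03
tool_pos: [0.5434, 0.198, 0.0151]
orientation: [-3.13, 0.272, 0.0]
force: [0.8, 0.3, 0.0]
opening: 0.0886
gripper_force: 0.0
```

Call:
{"op": "arm_command", "data": {"deltas": [[[0,0,0.3,0,0,0],[0,0,0.7,0,0,0],[0,0,1.2,0,0,0],[0,0,1.5,0,0,0],[0,0,1.5,0,0,0],[0,0,1.5,0,0,0],[0,0,1.5,0,0,0],[0,0,1.5,0,0,0],[0,0,1.5,0,0,0],[0,0,1.5,0,0,0],[0,0,1.5,0,0,0],[0,0,0.5,0,0,0]]]}}

```text
t: 22.03
tool_pos: [0.545, 0.1984, 0.1665]
orientation: [-3.128, 0.272, -0.008]
force: [0.5, -0.6, 1.0]
opening: 0.0883
gripper_force: 0.0
```

Call:
{"op": "arm_command", "data": {"deltas": [[[-1,0,0.5,0,0,0],[-1.5,0,0.5,0,0,0],[-1.5,0,0.5,0,0,0],[-1.5,0,0.5,0,0,0],[-1.5,0,0,0,0,0],[-1,0,0,0,0,0],[0,0,0,0,0,0],[0,0,0,0,0,0],[0,0,0,0,0,0],[0,0,0,0,0,0]]]}}

```text
t: 22.87
tool_pos: [0.4639, 0.1979, 0.1822]
orientation: [-3.13, 0.272, -0.0]
force: [0.9, -0.3, -0.1]
opening: 0.0883
gripper_force: 0.0
```

Run:
```python
from h import *
s=monitor.read_state(); print({k:np.round(v,4).tolist() for k,v in s.items() if k in('t','tool_pos','force','opening')})
b=eyes.read_camera("side")
cv2.imwrite("pics/s5.png",cv2.resize(b,(800,600),interpolation=cv2.INTER_CUBIC))
```

```text
{'t': 22.8667, 'tool_pos': [0.4639, 0.1979, 0.1822], 'force': [0.8828, -0.3291, -0.1449], 'opening': 0.0883}
```

View pics/s5.png

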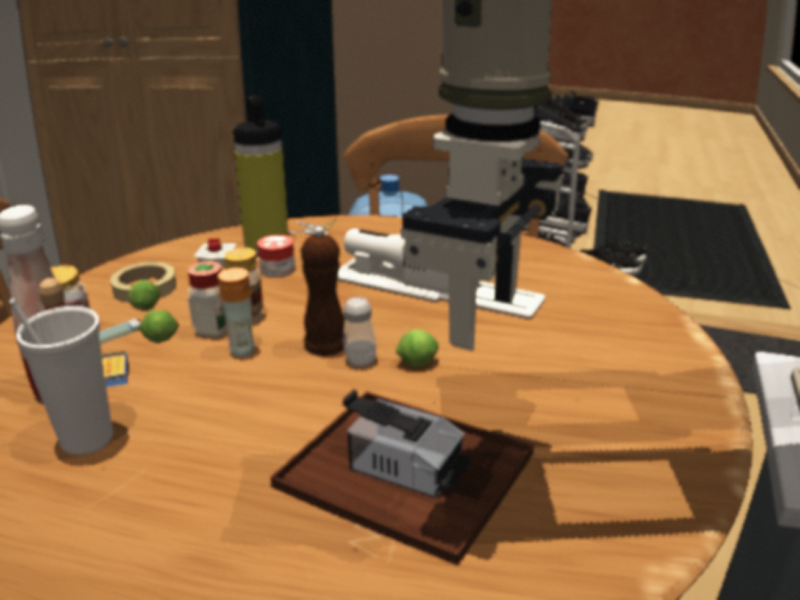

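The cup stands upright in the middle of the tray at (405,445). The salt, pepper and lime are unmoved, and the gripper is clear of everything.

```bash
python3 -c "
from plant import ticket;print(ticket.close_job())"
```

```text
the job is handed in; nothing more can be done
None
```

The dust cup came off with its latch held down, stands upright on the wooden tray and has been let go; the salt, pepper and lime were not moved, and the job is handed in (about 23 s used).

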